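Rack the lathe tool holder in its tight row

ROBOT

A 7-joint arm with a two-finger parallel gripper is mounted at the origin on the work surface. World frame = base frame: x ahead of the robot, y to its left, z up, the work surface at z = 0. Lengths are in m, angles in rad, forces in N, time in s.
With the tool pointing down it reaches from about 0.4 to 0.85 m from the base axis. Payload 10.4 kg.
Tool frame: the origin (TCP) lies on the centre line of the jaws, within the pads' length; the fingertips stand 14 mm ahead of it and the grasp point (between the pads) lies 5 mm behind it (manip.tip_reach is the distance from the TCP to the fingertips, in m); z points along the fingers, y is the line along which they close (so a half turn about z gives the same grasp; the last joint's range is limited). The gripper opens to 85 mm and grips with 20 to 120 N. Pads are 22 mm wide; open, the fingers measure 114 mm over their backs; the gripper's body (76 mm by 85 mm) begins 54 mm behind the grasp point. The pads swing forward as they close: fully open they stand 13 mm farther back than shut.
Start: joints at [-1.342, 0.332, -0.065, 1.46, 0.022, 1.35, -0.088], TCP at [0.156, 0.605, 0.245] pointing down, gripper open.
Joint ranges: [-2.6, 2.6], [-0.5, 2.12], [-1.47, 1.34], [0.16, 2.42], [-1.27, 4.41], [0.06, 2.06], [-2.6, 2.6]. Speed limits (rad/s): [2.22, 2.22, 2.79, 2.79, 3.14, 3.14, 3.14].

INTERFACE

Orientations are given as a unit quaternion [x, y, z, w].
In Python, from workcell import manip gives the robot as it stands.
- The arm moves only by the shell command python3 -m pendant 'ROWS' [FORCE]. ROWS is JSON, a list of rows, each a list of 7 numbers: the shift along the tool's x, y, z in units of 50 mm (1.0 is 50 mm), then the turn, a rotation vector about the tool's x, y, z in units of 8 degrees (1.0 is 8 degrees), then the opening, from -1 (shut) to 1 (fully open), so that 0 is half open. In form: [[dx, dy, dz, ax, ay, az, jaw], ...]. A call has exactly 10 rows; each row is the pose to reach, as a shift and turn from the pose commanded when the call began, along the tool's axes at that moment; what a row does not reach only later rows make up. A row lasts 1/8 s, in which the tool goes at most 62.5 mm and 10.7 degrees, less where a joint would pass 70% of its speed; a pose out of reach is approached as far as the arm can. A call with a gripper value outside its range is refused whole. The fingers move at their own pace and stop on an object; FORCE is the grip in N (left out, the last holds). Time passes only in rows, so rows that repeat a pose let the fingers close, or fill a call up. It gives the time, the measured TCP pose, the force, the opening and the grip force at its end, in the units of the state.
- manip.get_obs(): the state, without advancing time (a new reading comes with each control period).
- manip.camera(name): name is "scene" or "top" or "wrist"; returns (picture, depth): 480x640x3 uint8, red, green, blue; 480x640 float32, m along the optical axis (not along the pixel's ray), 0 where there is no reading.
- manip.get_calibration(name): a dict with "fx", "fy", "cx", "cy" (pixels), "xyz" and "orientation" of the camera in the world. Camera axes: x right, y up, looking along -z (the intrinsics and any distortion apply to the point x, -y, -z); pixel columns grow to the right and rows downward; lengths in m; the calibration is good to about 2 mm. A picture is of the moment at which its call begins: read the wrist's pose just before it. get_calibration takes no time and is no camera call; for the wrist camera it gives the pose at the moment of the call.
- manip.hand_in(): hands the job in; it is judged then, once.
Trained networks look in the newest picture that a camera, given by its name, has taken for a name from the list of things; names that differ only in an ending like _2 or _b are one class to them, and where a whole thing is asked for, a point or a joint stands for the part that bears it (a point fixed in the world has none). Each returns a list of dicts, best first, with "p" (0 to 1); they miss things now and then, are a little off and sometimes report something else, mostly with a low value. They report only what shows in the picture. A call takes as long as a camera call. They do not tell look-alikes from the thing itself.
- manip.find_in(thing, camera): "box" ([left, top, right, bottom] in pixels, round what is visible of it).
- manip.trace(thing, camera): "pixels" (480x640 bool, what is visible of it) and "box" ([left, top, right, bottom] in pixels, round what is visible of it).
- manip.tip_of(thing, camera): "pixel" ([column, row] in pixels: a listed point, or the origin of a listed thing).
The state is a dict: "clock": time; "joint_pos": joint angles; "joint_velocities": joint speeds; "tau": joint torques, N m; "position": TCP position; "ee_rot": TCP orientation; "ft_force": force on the tool from outside, world axes, zero at the start; "torque": the same for the moment, N m; "grip_width": opening from 0.0 (shut) to 1.0 (fully open); "grasp_force": force on a finger pad.
Only numpy, scipy, OpenCV 4.12 (cv2) and the standard library are available. Lean on these libraries where they do the work, as an engineer would, in place of code of your own. Each camera call takes 0.05 s, during which the arm holds its last target. There are 200 camera calls.

TASK

Put the loose lathe tool holder back into the rack with the other four. First nudge the holders on both sides of the gap apart until each side is close up to its end stop and the gap is wide enough, then slide the loose holder in between them, tool to the open front like the others, until it stands flat on the rack floor and fully home against the back lip. The tools have brittle tips, so work gently by feel: never push harder than 15 N (a kilo and a half) and tip nothing, keep the other holders in their places in the row, and leave the things lying around alone.

Things in the scene. Friction and masses are not known exactly. Their poses are not given: they have to be found in the camera images.
- rack: Fixed open-front steel rack, 296 (y) x 98 (x) mm. Origin: bench level, middle; x from open front to back lip, y along the row. Floor 3 thick, 41 deep before the holders. Lip: inner face x=+27, top z=23. The two end stops are the turned-up ends of one steel strap behind the lip, top z=38, inner faces 272.2 apart (five holders + 2.2), clamped up to 8 off-centre in y, unmeasured: feel for them.
- holder_mid (a point): The loose holder, to be racked: dark steel quick-change lathe tool holder with a square-shank turning tool, standing on the bench, about 0.8 kg. Body 54 (own x) x 54 (own y) x 50 high, upright edges eased 2.5. Point: centre of the body, 25 above its underside. The flat front and back ends (x=-27, +27) are a 54 mm grasp, clear above 26 mm height. Nut and stud stand 16 above the top.
- holder_tip (a point): Tip of the loose holder's turning tool: 49 mm ahead (own -x) of the body's centre, 21.5 to its own +y side, 19 above its underside. Shank 10 wide (own y 16.5..26.5), 12 high (13..25 above the underside), 22 out of the front end. In the rack all tools point out of the open front (rack -x).
- row_a_mid (a point): Racked boring-bar holder at one end of the row (either end), loose on the rack floor, about 0.8 kg, body 54 x 54 x 50 mm like the loose one, tool out of its front end. Point: centre of the body, 25 mm above its underside. Axes as the rack's. Slides on the oiled floor at 1.5 to 3.5 N; starts 0.5 to 3 mm off the back lip.
- row_b_mid (a point): Racked parting-blade holder beside the gap (either side), loose on the rack floor, about 0.8 kg, body 54 x 54 x 50 mm like the loose one, tool out of its front end. Point: centre of the body, 25 mm above its underside. Axes as the rack's. Slides on the oiled floor at 1.5 to 3.5 N; starts 0.5 to 3 mm off the back lip. Gap between row_b and row_c: 35.5 to 37.5 mm at the start.
- row_c_mid (a point): Racked knurling-head holder beside the gap (either side), loose on the rack floor, about 0.8 kg, body 54 x 54 x 50 mm like the loose one, tool out of its front end. Point: centre of the body, 25 mm above its underside. Axes as the rack's. Slides on the oiled floor at 1.5 to 3.5 N; starts 0.5 to 3 mm off the back lip.
- row_d_mid (a point): Racked threading-tool holder at one end of the row (either end), loose on the rack floor, about 0.8 kg, body 54 x 54 x 50 mm like the loose one, tool out of its front end. Point: centre of the body, 25 mm above its underside. Axes as the rack's. Slides on the oiled floor at 1.5 to 3.5 N; starts 0.5 to 3 mm off the back lip.
- chuck_key: Bystander: steel T-handled chuck key lying behind the rack; shank 100 mm along its x, cross bar 130 mm along its y at the +x end. Origin: bench level under the shank.
- paste_tin: Bystander: round tin of cutting paste, 72 mm across, 75 mm high, standing upright. Origin: centre of its underside.
- spanner: Bystander: steel open-ended spanner, 180 mm, lying along its x on the bench. Origin: bench level, near its middle.
Not all that is in view belongs to the job. What is shaped like the part that bears row_c_mid but blue or purple is not meant.

How it is judged:
On the way:
1. the two neighbours stand far enough apart for the holder (54 mm between them) while it is still out of the row ((y of row_b_mid in the frame of row_c above 0.108 m or y of row_b_mid in the frame of row_c below -0.108 m) and horizontal distance between holder_mid and rack above 0.06 m), for 0.2 s.
At the end, for the whole second after the job is handed in: The holder stands upright on the rack floor in the middle place of the row (11 mm), square to the rack (0.06 rad), tool to the open front, back end within 5 mm of the back lip; the other four stand upright on the floor within 10 mm of the lip; all at rest (x of holder_mid in the frame of rack between -0.005 and 0.004 m and y of holder_mid in the frame of rack between -0.011 and 0.011 m and z of holder_mid in the frame of rack between 0.026 and 0.03 m and angle between each of holder_mid, row_a_mid, row_b_mid, row_c_mid, row_d_mid's own z axis and vertical below 0.05 rad and x of holder_tip in the frame of rack below -0.04 m and angle between the x axis of holder_mid and the x axis of rack, either way round below 0.06 rad and x of row_a_mid in the frame of rack between -0.01 and 0.004 m and z of row_a_mid in the frame of rack between 0.026 and 0.03 m and x of row_b_mid in the frame of rack between -0.01 and 0.004 m and z of row_b_mid in the frame of rack between 0.026 and 0.03 m and x of row_c_mid in the frame of rack between -0.01 and 0.004 m and z of row_c_mid in the frame of rack between 0.026 and 0.03 m and x of row_d_mid in the frame of rack between -0.01 and 0.004 m and z of row_d_mid in the frame of rack between 0.026 and 0.03 m and linear speed of each of row_a, row_b, row_c, row_d, holder below 0.01 m/s); the robot touches nothing.
It fails at once if the robot pushes a racked holder with more than 15 N (contact force between any of the fingers, the arm and row_a above 15 N or contact force between any of the fingers, the arm and row_b above 15 N or contact force between any of the fingers, the arm and row_c above 15 N or contact force between any of the fingers, the arm and row_d above 15 N).
It fails at once if the carried holder is forced against a racked one with more than 15 N (contact force between holder and row_a above 15 N or contact force between holder and row_b above 15 N or contact force between holder and row_c above 15 N or contact force between holder and row_d above 15 N).
It fails at once if the carried holder or the robot is pressed on the rack with more than 30 N (contact force between any of holder, the fingers, the arm and rack above 30 N).
It fails at once if a racked holder is tipped (over 0.25 rad) or lifted (over 15 mm) (angle between any of row_a_mid, row_b_mid, row_c_mid, row_d_mid's own z axis and vertical above 0.25 rad or z of any of row_a_mid, row_b_mid, row_c_mid, row_d_mid in the frame of rack above 0.043 m).
It fails at once if a bystander (chuck key, tin, spanner) is moved more than 20 mm (distance of any of chuck_key, paste_tin, spanner from where it was at the start of the episode above 0.02 m).
It also fails if it takes over 64 s, if anything falls off the work surface, if the arm or the gripper's body presses on something with over 40 N, if the wrist force passes 120 N, or if a joint passes its speed limit or range.

## Working session

There is one attempt and no reset: what is moved stays moved. The work goes in short steps, Python scripts to look and compute and a shell command to move; the robot and the scene stay as the last step left them, time stands still between calls to the robot, and variables do not carry over. Pictures are saved under pics/ and viewed, at most 10 in all, crops included, and the job is handed in when it is done.

```bash
mkdir -p pics; ls
cat > h.py <<'E'
import numpy as np,cv2
from scipy.spatial.transform import Rotation as R
from workcell import manip
def world(cam,u,v,d,cal=None):
    c=cal or manip.get_calibration(cam)
    p=np.stack([(np.asarray(u)-c['cx'])/c['fx']*d,-(np.asarray(v)-c['cy'])/c['fy']*d,-np.asarray(d)],-1)
    return R.from_quat(c['orientation']).apply(p.reshape(-1,3))+np.array(c['xyz'])
E
python3 - <<'E'
from h import *
o=manip.get_obs();print({k:np.round(v,3).tolist() for k,v in o.items()})
ims=[]
for c in('scene','top'):
    im,d=manip.camera(c);cal=manip.get_calibration(c);print(c,{k:(np.round(v,3).tolist()) for k,v in cal.items()})
    cv2.imwrite(f'pics/{c}1.png',im[:,:,::-1]);np.save(f'{c}1.npy',d)
    for t in('holder_mid','holder_tip','row_a_mid','row_b_mid','row_c_mid','row_d_mid','rack','paste_tin','spanner','chuck_key'):
        for r in manip.tip_of(t,c)[:3]:
            u,v=r['pixel'];dd=d[int(round(v)),int(round(u))]
            print(c,t,round(r['p'],2),np.round([u,v]),np.round(world(c,u,v,dd)[0],3))
E
```

```text
pics
{'clock': 0.0, 'joint_pos': [-1.342, 0.333, -0.065, 1.461, 0.022, 1.35, -0.089], 'joint_velocities': [-0.001, 0.0, -0.0, -0.002, 0.001, -0.0, 0.0], 'tau': [-0.001, -62.544, 0.049, -39.16, 0.016, 0.01, -0.0], 'position': [0.156, 0.605, 0.245], 'ee_rot': [0.126, 0.992, -0.001, -0.0], 'ft_force': [0.256, -0.276, 0.085], 'torque': [0.009, 0.04, 0.004], 'grasp_force': 0.0, 'grip_width': 1.0}
scene {'fx': 560.829, 'fy': 560.829, 'cx': 313.876, 'cy': 245.702, 'xyz': [1.602, -0.374, 0.751], 'orientation': [0.382, 0.28, 0.516, 0.714]}
scene holder_mid 0.92 [425. 220.] [0.57  0.246 0.049]
scene holder_tip 0.92 [417. 209.] [0.516 0.25  0.05 ]
scene row_a_mid 0.98 [351. 242.] [0.591 0.043 0.041]
scene row_a_mid 0.41 [163. 276.] [ 0.542 -0.384  0.009]
scene row_b_mid 0.69 [333. 247.] [ 0.592 -0.001  0.037]
scene row_c_mid 0.97 [228. 221.] [ 0.395 -0.207  0.035]
scene row_c_mid 0.77 [306. 292.] [ 0.744 -0.113  0.046]
scene row_c_mid 0.6 [243. 300.] [ 0.733 -0.241  0.049]
scene row_d_mid 0.65 [269. 260.] [ 0.611 -0.157  0.049]
scene rack 0.84 [308. 262.] [ 0.606 -0.066  0.02 ]
scene paste_tin 
[... 211 characters left out ...]
z': [0.44, -0.07, 1.18], 'orientation': [-0.045, 0.048, 0.712, -0.699]}
top holder_mid 0.72 [171. 270.] [0.529 0.257 0.051]
top holder_tip 0.83 [169. 291.] [ 0.484  0.277 -0.005]
top row_a_mid 0.79 [262. 259.] [0.553 0.045 0.054]
top row_b_mid 0.73 [281. 251.] [ 0.571 -0.     0.05 ]
top row_c_mid 0.89 [315. 352.] [ 0.338 -0.077  0.054]
top row_c_mid 0.72 [371. 336.] [ 0.37  -0.203  0.057]
top row_c_mid 0.62 [318. 250.] [ 0.572 -0.087  0.051]
top row_d_mid 0.7 [343. 244.] [ 0.583 -0.147  0.056]
top rack 0.62 [304. 250.] [ 0.577 -0.053  0.007]
top paste_tin 0.7 [176. 207.] [0.674 0.242 0.076]
top spanner 0.68 [440. 270.] [ 0.521 -0.384  0.011]
top chuck_key 0.63 [266. 168.] [0.781 0.036 0.017]
```

Run:
```python
import cv2
im=cv2.imread('pics/top1.png');cv2.imwrite('pics/top1c.png',cv2.resize(im[150:390,140:460],(800,600),interpolation=cv2.INTER_CUBIC))
```

```text
(no output)
```

View pics/top1c.png

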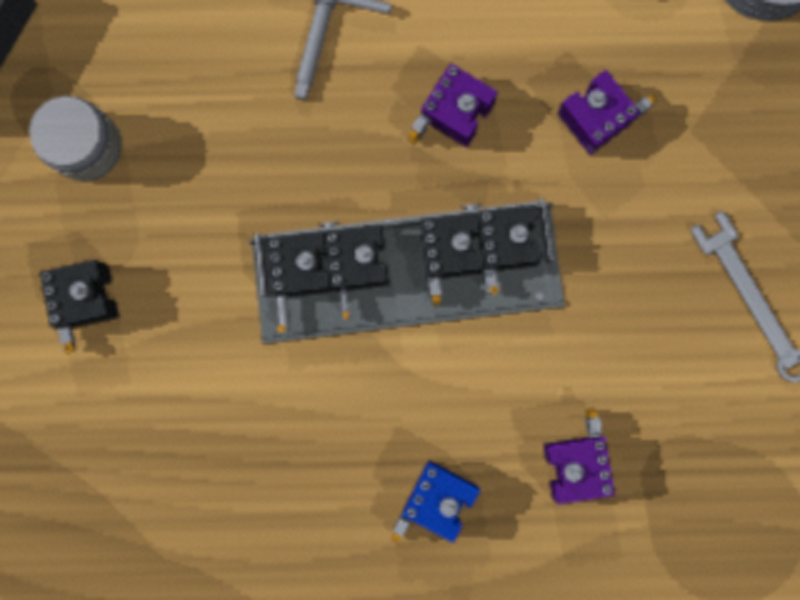

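View pics/scene1.png

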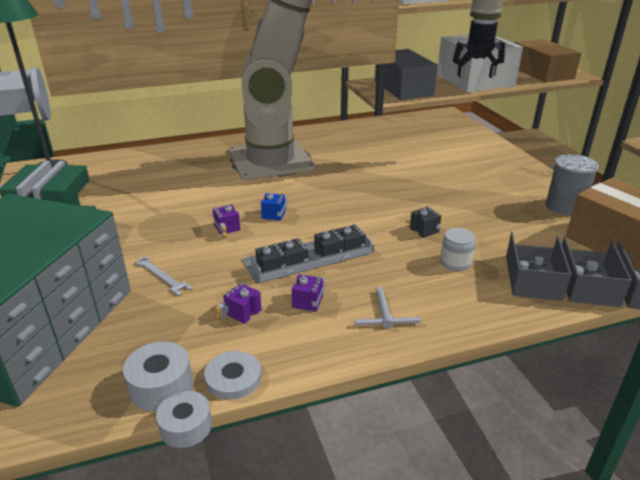

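The loose holder is the only black one outside the rack, at top-image (171,266) and scene (425,220). The look-alikes are purple or blue: top-image (322,192), (379,196), (371,337) and (315,350). The enlarged crop confirms which is which. In the row from +y to −y, a and b sit on the left of the gap, c and d on the right. Next I measure poses.

Run:
```python
from h import *
print('tip',manip.tip_reach)
im=cv2.imread('pics/top1.png');d=np.load('top1.npy')
v,u=np.mgrid[:480,:640];W=world('top',u.ravel(),v.ravel(),d.ravel()).reshape(480,640,3)
g=im.max(2).astype(int)
def rect(m,n):
    m=cv2.morphologyEx(m.astype(np.uint8),cv2.MORPH_OPEN,np.ones((3,3)))
    k,l,s,_=cv2.connectedComponentsWithStats(m)
    for i in range(1,k):
        if s[i,4]<60: continue
        P=W[l==i]; r=cv2.minAreaRect((P[:,:2]*1000).astype(np.float32)); print(n,s[i,4],np.round(r[0]),np.round(r[1]),round(r[2],1),'z',np.round(np.median(P[:,2]),3),np.round(np.mean(P,0),3))
x,y,z=W[...,0],W[...,1],W[...,2]
rect((abs(x-.54)<.06)&(abs(y-.25)<.06)&(z>.035)&(z<.075),'holder')
rect((abs(x-.57)<.13)&(abs(y+.05)<.2)&(z>.04)&(z<.075),'row')
t=manip.trace('rack','top')   # rack whole incl holders
P=W[(abs(x-.57)<.13)&(abs(y+.05)<.19)&(z>-.004)]
# rack by gray colour
hsv=cv2.cvtColor(im,cv2.COLOR_BGR2HSV);m=(hsv[...,1]<70)&(abs(x-.57)<.12)&(abs(y+.05)<.19)
m=cv2.morphologyEx(m.astype(np.uint8),cv2.MORPH_CLOSE,np.ones((5,5)));rect(m>0,'rack')
```

```text
tip 0.014
holder 553 [537. 264.] [54. 55.] 11.8 z 0.05 [0.537 0.263 0.05 ]
row 83 [ 690. -100.] [32. 18.] 83.9 z 0.05 [ 0.691 -0.102  0.049]
row 148 [ 686. -231.] [38. 27.] 87.7 z 0.05 [ 0.688 -0.232  0.05 ]
row 983 [ 581. -119.] [ 55. 108.] 6.5 z 0.053 [ 0.58  -0.118  0.054]
row 1025 [564.  25.] [ 55. 109.] 5.8 z 0.053 [0.564 0.026 0.054]
rack 5244 [526. -53.] [173. 297.] 6.2 z 0.017 [ 0.554 -0.05   0.031]
```

```bash
python3 -m pendant '[[-0.9,-0.8,0.1,0,0,0.7,-1],[-1.8,-1.6,0.2,0,0,1.4,-1],[-2.7,-2.4,0.3,0,0,2.1,-1],[-3.6,-3.3,0.3,0,0,2.8,-1],[-4.5,-4.2,0.4,0,0,3.5,-1],[-5.4,-5.0,0.5,0,0,4.2,-1],[-6.3,-5.8,0.5,0,0,4.9,-1],[-7.2,-6.7,0.6,0,0,5.6,-1],[-8.1,-7.5,0.6,0,0,6.2,-1],[-8.5,-7.9,0.7,0,0,6.5,-1]]' 20
```

```text
clock: 2.4
position: [0.4705, 0.1137, 0.2108]
ee_rot: [0.55, 0.835, 0.001, 0.001]
ft_force: [0.2, 1.4, 0.2]
grip_width: -0.003
grasp_force: 0.0
```

```bash
cat >> h.py <<'E'
def go(x,y,z,yawdeg):
    "units needed to reach TCP at x,y,z with tool y axis at yawdeg, pointing down"
    o=manip.get_obs();Rc=R.from_quat(o['ee_rot']);a=np.radians(yawdeg)
    ty=np.array([np.cos(a),np.sin(a),0]);tz=np.array([0,0,-1.]);Rt=R.from_matrix(np.stack([np.cross(ty,tz),ty,tz],1))
    return np.round(Rc.inv().apply(np.array([x,y,z])-o['position'])/.05,3),np.round(np.degrees((Rc.inv()*Rt).as_rotvec())/8,2)
E
python3 -c "
from h import *
print(go(.5725,-.047,.2,6.3))"
```

```text
(array([-3.759,  0.607,  0.217]), array([0.01, 0.  , 2.12]))
```

```bash
python3 -m pendant '[[-0.9,0.1,0,0,0,0.7,-1],[-1.8,0.2,0.1,0,0,1.3,-1],[-2.7,0.4,0.1,0,0,1.8,-1],[-3.5,0.6,0.2,0,0,2.12,-1],[-3.76,0.61,0.22,0,0,2.12,-1],[-3.76,0.61,0.22,0,0,2.12,-1],[-3.76,0.61,0.22,0,0,2.12,-1],[-3.76,0.61,0.22,0,0,2.12,-1],[-3.76,0.61,0.22,0,0,2.12,-1],[-3.76,0.61,0.22,0,0,2.12,-1]]'
python3 - <<'E'
from h import *
cal=manip.get_calibration('wrist');im,d=manip.camera('wrist');o=manip.get_obs()
print({k:np.round(v,3).tolist() for k,v in cal.items()},np.round(o['ft_force'],1),np.round(o['joint_pos'],2))
cv2.imwrite('pics/w1.png',im[:,:,::-1]);np.save('w1.npy',d)
v,u=np.mgrid[:480,:640];W=world('wrist',u.ravel(),v.ravel(),d.ravel(),cal).reshape(480,640,3);np.save('W1.npy',W)
z=W[...,2];m=((z>.046)&(z<.06)&(d>0)).astype(np.uint8);m=cv2.morphologyEx(m,cv2.MORPH_OPEN,np.ones((5,5)))
k,l,s,_=cv2.connectedComponentsWithStats(m)
for i in range(1,k):
    if s[i,4]>500:
        P=W[l==i];r=cv2.minAreaRect((P[:,:2]*1000).astype(np.float32));print(s[i],np.round(r[0],1),np.round(r[1],1),round(r[2],1),np.round(np.median(P[:,2]),4))
E
```

```text
clock: 3.65
position: [0.572, -0.0429, 0.1994]
ee_rot: [0.665, 0.747, 0.0, -0.0]
ft_force: [-0.2, 0.6, -0.2]
grip_width: 0.003
grasp_force: 0.0
{'fx': 425.216, 'fy': 425.216, 'cx': 323.88, 'cy': 239.67, 'xyz': [0.561, 0.04, 0.329], 'orientation': [-0.165, -0.01, 0.057, 0.985]} [-1.   0.6 -0.1] [-0.52  0.28  0.62  1.69 -0.17  1.23  0.25]
[  283    25    92   182 13409] [564.3  23.4] [ 54.5 108.8] 5.6 0.0543
[   0  203   39   81 1984] [359.9 -86.2] [60.2 25. ] 82.9 0.0512
[ 287  255   77   66 4163] [576.7 -91.9] [54.  49.6] 6.2 0.0544
[ 457  275  101   89 4348] [ 715.1 -104.1] [54.1 55.6] 56.8 0.0514
[   0  361   84   61 3752] [ 365.  -208.4] [55.1 55.1] 7.8 0.0513
```

View pics/w1.png

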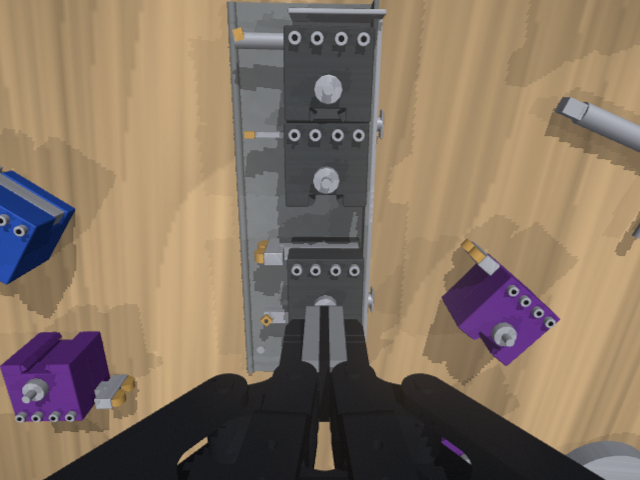

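The view shows the gap between b (325,180) and c (325,275), with the open front on the left and the lip on the right. I descend into the gap with closed fingers.

```bash
python3 -c "
from h import *
print(manip.get_obs()['position'],go(.572,-.048,.032,6.2))"
```

```text
[ 0.57200656 -0.04301709  0.19937101] (array([-0.1  , -0.012,  3.347]), array([ 0.  , -0.  ,  0.05]))
```

```bash
python3 -m pendant '[[-0.1,0,0.8,0,0,0.05,-1],[-0.1,0,1.6,0,0,0.05,-1],[-0.1,0,2.1,0,0,0.05,-1],[-0.1,0,2.4,0,0,0.05,-1],[-0.1,0,2.6,0,0,0.05,-1],[-0.1,0,2.8,0,0,0.05,-1],[-0.1,0,3.0,0,0,0.05,-1],[-0.1,0,3.15,0,0,0.05,-1],[-0.1,0,3.3,0,0,0.05,-1],[-0.1,0,3.35,0,0,0.05,-1]]'
python3 -c "
from h import *
o=manip.get_obs();print(o['position'],o['ft_force'],o['torque'])"
```

```text
clock: 4.95
position: [0.5725, -0.0482, 0.0313]
ee_rot: [0.668, 0.744, -0.0, -0.0]
ft_force: [-0.4, 0.2, 0.4]
grip_width: -0.001
grasp_force: 0.0
[ 0.57245418 -0.04818856  0.03133208] [-0.36831701  0.17605113  0.41214704] [-0.07379256 -0.00816173 -0.01591854]
```

Run:
```python
from h import *
W=np.load('W1.npy');a=np.radians(6.2);o=np.array([.572,-.048])
P=W.reshape(-1,3);ex=np.array([np.cos(a),np.sin(a)]);ey=np.array([-ex[1],ex[0]])
r=np.stack([(P[:,:2]-o)@ex,(P[:,:2]-o)@ey,P[:,2]],1)*1000
for lo in range(116,160,2):
    m=(r[:,1]>=lo)&(r[:,1]<lo+2)&(abs(r[:,0])<25);print(lo,m.sum(),np.round(np.percentile(r[m,2],[5,50,95]),1) if m.any() else '')
```

```text
116 344 [53.4 55.3 59.2]
118 313 [53.7 57.7 59.7]
120 299 [53.4 56.4 59.2]
122 293 [53.2 54.4 58.1]
124 296 [52.9 54.2 55.3]
126 19 [51.9 52.9 54.5]
128 0 
130 0 
132 162 [3.1 4.2 5.5]
134 940 [ 4.  24.9 39.7]
136 267 [38.  39.2 40.4]
138 0 
140 0 
142 43 [3.1 4.5 5.8]
144 251 [3.  4.5 5.5]
146 173 [0.4 1.9 4.8]
148 143 [-0.   1.4  2.5]
150 0 
152 0 
154 0 
156 0 
158 0
```

```bash
python3 -m pendant '[[0.05,0,0,0,0,0,-1],[0.1,0,0,0,0,0,-1],[0.12,0,0,0,0,0,-1],[0.14,0,0,0,0,0,-1],[0.16,0,0,0,0,0,-1],[0.18,0,0,0,0,0,-1],[0.2,0,0,0,0,0,-1],[0.22,0,0,0,0,0,-1],[0.24,0,0,0,0,0,-1],[0.26,0,0,0,0,0,-1]]'
```

```text
clock: 6.2
position: [0.5713, -0.0353, 0.0318]
ee_rot: [0.668, 0.744, 0.0, 0.0]
ft_force: [0.6, -5.4, 3.3]
grip_width: -0.004
grasp_force: 2.1
```

```bash
python3 -m pendant '[[0.004,0,0,0,0,0,-1],[0.008,0,0,0,0,0,-1],[0.012,0,0,0,0,0,-1],[0.016,0,0,0,0,0,-1],[0.02,0,0,0,0,0,-1],[0.024,0,0,0,0,0,-1],[0.028,0,0,0,0,0,-1],[0.032,0,0,0,0,0,-1],[0.036,0,0,0,0,0,-1],[0.036,0,0,0,0,0,-1]]'
```

```text
clock: 7.45
position: [0.571, -0.0334, 0.0318]
ee_rot: [0.668, 0.744, 0.0, -0.0]
ft_force: [0.4, -3.8, 1.9]
grip_width: 0.002
grasp_force: 2.0
```

```bash
python3 -m pendant '[[0.003,0,0,0,0,0,-1],[0.006,0,0,0,0,0,-1],[0.009,0,0,0,0,0,-1],[0.012,0,0,0,0,0,-1],[0.014,0,0,0,0,0,-1],[0.016,0,0,0,0,0,-1],[0.018,0,0,0,0,0,-1],[0.02,0,0,0,0,0,-1],[0.02,0,0,0,0,0,-1],[0.02,0,0,0,0,0,-1]]'
```

```text
clock: 8.7
position: [0.5708, -0.0324, 0.0317]
ee_rot: [0.668, 0.744, -0.0, -0.0]
ft_force: [-0.4, -4.0, 3.2]
grip_width: -0.002
grasp_force: 2.0
```

```bash
python3 -m pendant '[[0.003,0,0,0,0,0,-1],[0.006,0,0,0,0,0,-1],[0.009,0,0,0,0,0,-1],[0.012,0,0,0,0,0,-1],[0.014,0,0,0,0,0,-1],[0.016,0,0,0,0,0,-1],[0.018,0,0,0,0,0,-1],[0.018,0,0,0,0,0,-1],[0.018,0,0,0,0,0,-1],[0.018,0,0,0,0,0,-1]]'
```

```text
clock: 9.95
position: [0.5708, -0.0319, 0.0318]
ee_rot: [0.668, 0.744, -0.0, 0.0]
ft_force: [1.0, -5.2, 0.1]
grip_width: 0.005
grasp_force: 2.7
```

```bash
python3 -m pendant '[[0.002,0,0,0,0,0,-1],[0.004,0,0,0,0,0,-1],[0.006,0,0,0,0,0,-1],[0.008,0,0,0,0,0,-1],[0.01,0,0,0,0,0,-1],[0.01,0,0,0,0,0,-1],[0.01,0,0,0,0,0,-1],[0.01,0,0,0,0,0,-1],[0.01,0,0,0,0,0,-1],[0.01,0,0,0,0,0,-1]]'
```

```text
clock: 11.2
position: [0.5708, -0.0318, 0.0318]
ee_rot: [0.668, 0.744, -0.0, 0.0]
ft_force: [0.9, -7.3, 0.7]
grip_width: 0.005
grasp_force: 3.4
```

```bash
python3 -m pendant '[[-0.15,0,0,0,0,0,-1],[-0.3,0,0,0,0,0,-1],[-0.41,0,0,0,0,0,-1],[-0.44,0,0,0,0,0,-1],[-0.47,0,0,0,0,0,-1],[-0.5,0,0,0,0,0,-1],[-0.53,0,0,0,0,0,-1],[-0.56,0,0,0,0,0,-1],[-0.59,0,0,0,0,0,-1],[-0.62,0,0,0,0,0,-1]]'
```

```text
clock: 12.45
position: [0.5741, -0.0616, 0.0318]
ee_rot: [0.668, 0.745, 0.0, -0.0]
ft_force: [-0.7, 3.8, 0.6]
grip_width: 0.002
grasp_force: 1.9
```

```bash
python3 -m pendant '[[-0.01,0,0,0,0,0,-1],[-0.02,0,0,0,0,0,-1],[-0.03,0,0,0,0,0,-1],[-0.04,0,0,0,0,0,-1],[-0.047,0,0,0,0,0,-1],[-0.054,0,0,0,0,0,-1],[-0.06,0,0,0,0,0,-1],[-0.066,0,0,0,0,0,-1],[-0.07,0,0,0,0,0,-1],[-0.07,0,0,0,0,0,-1]]'
```

```text
clock: 13.7
position: [0.5745, -0.0654, 0.0318]
ee_rot: [0.668, 0.744, 0.0, -0.0]
ft_force: [0.1, 2.8, 0.6]
grip_width: 0.003
grasp_force: 1.7
```

```bash
python3 -m pendant '[[-0.004,0,0,0,0,0,-1],[-0.007,0,0,0,0,0,-1],[-0.01,0,0,0,0,0,-1],[-0.013,0,0,0,0,0,-1],[-0.016,0,0,0,0,0,-1],[-0.019,0,0,0,0,0,-1],[-0.022,0,0,0,0,0,-1],[-0.024,0,0,0,0,0,-1],[-0.024,0,0,0,0,0,-1],[-0.024,0,0,0,0,0,-1]]'
```

```text
clock: 14.95
position: [0.5746, -0.0658, 0.0318]
ee_rot: [0.668, 0.745, 0.0, -0.0]
ft_force: [-1.8, 6.0, 2.1]
grip_width: 0.003
grasp_force: 3.3
```

```bash
python3 -m pendant '[[0.15,0,0,0,0,0,-1],[0.3,0,0,0,0,0,-1],[0.34,0,-0.8,0,0,0,-1],[0.34,0,-1.6,0,0,0,-1],[0.34,0,-2.4,0,0,0,-1],[0.34,0,-3.2,0,0,0,-1],[0.34,0,-3.36,0,0,0,-1],[0.34,0,-3.36,0,0,0,-1],[0.34,0,-3.36,0,0,0,-1],[0.34,0,-3.36,0,0,0,-1]]'
python3 - <<'E'
from h import *
cal=manip.get_calibration('wrist');im,d=manip.camera('wrist');o=manip.get_obs();print(o['position'])
cv2.imwrite('pics/w2.png',im[:,:,::-1])
v,u=np.mgrid[:480,:640];W=world('wrist',u.ravel(),v.ravel(),d.ravel(),cal).reshape(480,640,3);np.save('W2.npy',W)
z=W[...,2];m=((z>.046)&(z<.06)&(d>0)).astype(np.uint8);m=cv2.morphologyEx(m,cv2.MORPH_OPEN,np.ones((5,5)))
k,l,s,_=cv2.connectedComponentsWithStats(m)
for i in range(1,k):
    if s[i,4]>500:
        P=W[l==i];r=cv2.minAreaRect((P[:,:2]*1000).astype(np.float32));print(s[i],np.round(r[0],1),np.round(r[1],1),round(r[2],1),np.round(np.median(P[:,2]),4))
m=((z>.018)&(z<.027)&(abs(W[...,0]-.6)<.04)&(W[...,1]<.1)&(W[...,1]>-.19));P=W[m]  # lip
print('lip',len(P))
q=cv2.fitLine((P[:,:2]*1000).astype(np.float32),cv2.DIST_HUBER,0,.01,.01).ravel();print(q,np.degrees(np.arctan2(-q[0],q[1])))
print(go(.537,.264,.12,11.8))
E
```

```text
clock: 16.2
position: [0.5723, -0.0496, 0.1986]
ee_rot: [0.668, 0.744, -0.001, -0.001]
ft_force: [-0.8, -0.1, -0.4]
grip_width: -0.003
grasp_force: 0.0
[ 0.57237224 -0.04970065  0.19885568]
[  281     0    94   183 13929] [563.3  31.1] [ 54.4 106.1] 5.4 0.0544
[   0  196   38   80 1940] [360.4 -86.1] [58.8 24.9] 83.8 0.0512
[ 288  258   77   64 3992] [577.5 -99.9] [54.  47.6] 6.4 0.0544
[ 460  266  102   90 4403] [ 715.2 -104.2] [54.1 55.5] 56.7 0.0514
[   1  356   84   61 3821] [ 365.  -208.7] [55.8 54.8] 7.5 0.0513
lip 2711
[ 1.0089636e-01 -9.9489695e-01  6.0068768e+02 -1.4869727e+01] -174.2092
(array([ 6.314, -0.023,  1.577]), array([-0.01,  0.  , -0.7 ]))
```

View pics/w2.png

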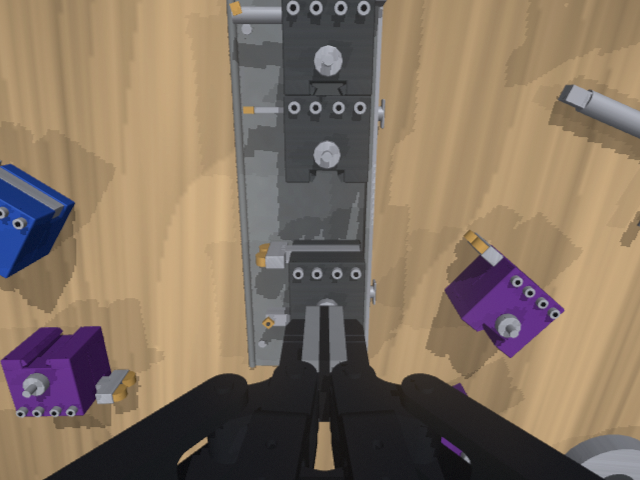

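```bash
python3 -m pendant '[[0.9,0,0,0,0,0,0],[1.9,0,0.1,0,0,-0.2,1],[2.9,0,0.3,0,0,-0.4,1],[3.9,0,0.6,0,0,-0.6,1],[4.9,0,0.9,0,0,-0.7,1],[5.8,0,1.2,0,0,-0.7,1],[6.31,0,1.5,0,0,-0.7,1],[6.31,-0.02,1.58,0,0,-0.7,1],[6.31,-0.02,1.58,0,0,-0.7,1],[6.31,-0.02,1.58,0,0,-0.7,1]]'
python3 - <<'E'
from h import *
cal=manip.get_calibration('wrist');im,d=manip.camera('wrist');o=manip.get_obs();print(o['position'])
cv2.imwrite('pics/w3.png',im[:,:,::-1])
v,u=np.mgrid[:480,:640];W=world('wrist',u.ravel(),v.ravel(),d.ravel(),cal).reshape(480,640,3)
z=W[...,2];m=((z>.044)&(z<.058)&(d>0)).astype(np.uint8);m=cv2.morphologyEx(m,cv2.MORPH_OPEN,np.ones((5,5)))
k,l,s,_=cv2.connectedComponentsWithStats(m)
for i in range(1,k):
    if s[i,4]>500:
        P=W[l==i];r=cv2.minAreaRect((P[:,:2]*1000).astype(np.float32));print(s[i],np.round(r[0],1),np.round(r[1],1),round(r[2],1),np.round(np.median(P[:,2]),4))
E
```

```text
clock: 17.5
position: [0.5385, 0.2622, 0.1214]
ee_rot: [0.632, 0.775, 0.0, 0.0]
ft_force: [-0.1, 0.7, -0.6]
grip_width: 1.001
grasp_force: 0.0
[0.53842516 0.26248175 0.12146932]
[ 270  213  110  101 9365] [537.4 262. ] [54.2 54.8] 11.7 0.0514
[ 528  246  112   98 2250] [665.7 276.2] [69.3 26.8] 62.7 0.0508
```

View pics/w3.png

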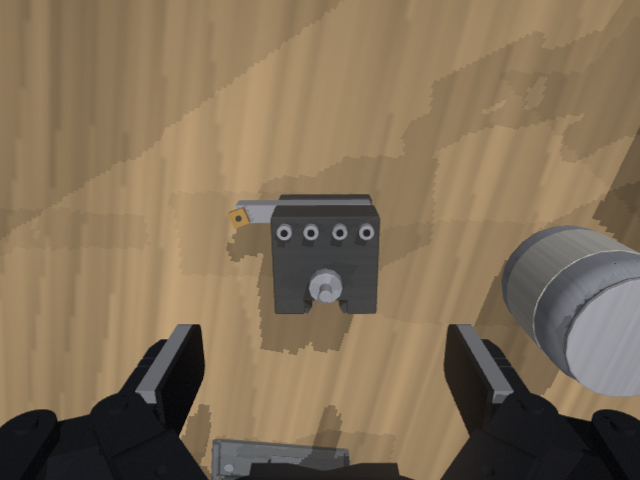

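```bash
python3 -m pendant '[[-0.01,-0.02,0.5,0,0,0,1],[-0.01,-0.02,0.9,0,0,0,1],[-0.01,-0.02,1.2,0,0,0,1],[-0.01,-0.02,1.4,0,0,0,1],[-0.01,-0.02,1.57,0,0,0,1],[-0.01,-0.02,1.57,0,0,0,1],[-0.01,-0.02,1.57,0,0,0,0],[-0.01,-0.02,1.57,0,0,0,0],[-0.01,-0.02,1.57,0,0,0,-1],[-0.01,-0.02,1.57,0,0,0,-1]]' 60
```

```text
clock: 18.8
position: [0.5375, 0.2635, 0.0432]
ee_rot: [0.631, 0.776, 0.001, 0.0]
ft_force: [0.4, -0.4, 5.3]
grip_width: 0.617
grasp_force: 65.2
```

Run:
```python
from h import *
W=np.load('W2.npy');a=np.radians(5.9);o=np.array([.5727,-.0488])
P=W.reshape(-1,3);ex=np.array([np.cos(a),np.sin(a)]);ey=np.array([-ex[1],ex[0]])
r=np.stack([(P[:,:2]-o)@ex,(P[:,:2]-o)@ey,P[:,2]],1)*1000
def s(n,m): print(n,m.sum(),np.round(np.percentile(r[m],[1,50,99],axis=0),1).tolist())
s('head',(r[:,0]>-62)&(r[:,0]<-30)&(r[:,1]>-60)&(r[:,1]<0)&(r[:,2]>9))
s('btool',(r[:,0]>-62)&(r[:,0]<-30)&(r[:,1]>20)&(r[:,1]<84)&(r[:,2]>9))
s('btop',(r[:,0]>-40)&(r[:,0]<40)&(r[:,1]>15)&(r[:,1]<80)&(r[:,2]>49)&(r[:,2]<57))
s('ctop',(r[:,0]>-40)&(r[:,0]<40)&(r[:,1]>-80)&(r[:,1]<-15)&(r[:,2]>49)&(r[:,2]<57))
s('lip',(r[:,0]>22)&(r[:,0]<45)&(abs(r[:,1])<22)&(r[:,2]>20)&(r[:,2]<28))
s('floorback',(r[:,0]>10)&(r[:,0]<45)&(abs(r[:,1])<20)&(r[:,2]>0)&(r[:,2]<7))
s('floorfront',(r[:,0]>-100)&(r[:,0]<-20)&(abs(r[:,1])<20)&(r[:,2]>1.5)&(r[:,2]<9))
print(go(.5727,-.0488,.15,5.9))
```

```text
head 1944 [[-52.4, -38.2, 11.2], [-35.7, -9.2, 240.7], [-30.1, -1.1, 247.7]]
btool 259 [[-57.0, 69.9, 27.8], [-45.7, 72.4, 29.9], [-31.0, 74.3, 32.9]]
btop 5753 [[-27.7, 28.6, 52.5], [-1.4, 56.8, 54.3], [25.2, 79.5, 56.0]]
ctop 3551 [[-26.9, -72.6, 50.0], [0.2, -47.3, 54.3], [26.1, -28.0, 56.3]]
lip 462 [[28.3, -21.6, 20.2], [30.9, 0.9, 23.1], [34.3, 21.4, 25.8]]
floorback 1608 [[10.2, -19.7, 0.3], [23.4, -0.1, 3.9], [44.7, 19.0, 5.9]]
floorfront 3824 [[-98.6, -19.5, 1.5], [-51.0, 0.2, 4.2], [-20.6, 19.4, 7.9]]
(array([-6.256, -0.585, -2.141]), array([ 0.01, -0.01,  0.74]))
```

```bash
python3 - <<'E'
from h import *
W=np.load('W2.npy');a=np.radians(5.9);o=np.array([.5727,-.0488])
P=W.reshape(-1,3);ex=np.array([np.cos(a),np.sin(a)]);ey=np.array([-ex[1],ex[0]])
r=np.stack([(P[:,:2]-o)@ex,(P[:,:2]-o)@ey,P[:,2]],1)*1000
m=(r[:,0]>-62)&(r[:,0]<-30)&(r[:,1]>-60)&(r[:,1]<0)&(r[:,2]>9)&(r[:,2]<48)
print('head',m.sum(),np.round(np.percentile(r[m],[0,1,50,99,100],axis=0),1).tolist())
print(go(.511,-.0552,.15,5.9))
E
python3 -m pendant '[[0,0,-0.2,0,0,0,-1],[0,0,-0.4,0,0,0,-1],[0,0,-0.8,0,0,0,-1],[0,0,-1.4,0,0,0,-1],[-0.5,0,-2.0,0,0,0,-1],[-1.2,0,-2.14,0,0,0,-1],[-2.0,-0.2,-2.14,0,0,0,-1],[-2.8,-0.5,-2.14,0,0,0,-1],[-3.3,-0.9,-2.14,0,0,0,-1],[-3.5,-1.0,-2.14,0,0,0,-1]]'
python3 -c "
from h import *
print(go(.511,-.0552,.15,5.9))"
```

```text
head 763 [[-53.6, -38.9, 9.2], [-52.9, -38.6, 10.5], [-40.5, -30.7, 36.6], [-30.2, -28.5, 42.6], [-30.0, -28.3, 43.4]]
(array([-6.129, -1.819, -2.143]), array([ 0.01, -0.01,  0.74]))
clock: 20.05
position: [0.523, 0.0793, 0.1503]
ee_rot: [0.632, 0.775, 0.0, -0.0]
ft_force: [-0.4, 0.5, -8.1]
grip_width: 0.617
grasp_force: 65.5
(array([-2.587, -0.777,  0.004]), array([ 0.  , -0.  ,  0.72]))
```

```bash
python3 -m pendant '[[-0.8,-0.2,0,0,0,0.3,-1],[-1.6,-0.5,0,0,0,0.6,-1],[-2.3,-0.7,0,0,0,0.72,-1],[-2.59,-0.78,0.2,0,0,0.72,-1],[-2.59,-0.78,0.5,0,0,0.72,-1],[-2.59,-0.78,0.7,0,0,0.72,-1],[-2.59,-0.78,0.8,0,0,0.72,-1],[-2.59,-0.78,0.8,0,0,0.72,-1],[-2.59,-0.78,0.8,0,0,0.72,-1],[-2.59,-0.78,0.8,0,0,0.72,-1]]'
cat > look.py <<'E'
from h import *
import sys
cal=manip.get_calibration('wrist');im,d=manip.camera('wrist');o=manip.get_obs();p=o['position'];print(p,np.round(o['ft_force'],1))
cv2.imwrite(f'pics/{sys.argv[1]}.png',im[:,:,::-1])
v,u=np.mgrid[:480,:640];W=world('wrist',u.ravel(),v.ravel(),d.ravel(),cal).reshape(480,640,3);np.save(f'{sys.argv[1]}.npy',W)
a=np.radians(5.9);c=np.array([.5727,-.0488]);ex=np.array([np.cos(a),np.sin(a)]);ey=np.array([-ex[1],ex[0]])
r=np.stack([(W[...,:2]-c)@ex,(W[...,:2]-c)@ey,W[...,2]],-1)*1000
t=np.array([(p[:2]-c)@ex,(p[:2]-c)@ey])*1000;print('tcp rack',t,p[2])
top=(p[2]+.0068)*1000
m=(abs(r[...,2]-top)<5)&(abs(r[...,0]-t[0])<45)&(abs(r[...,1]-t[1])<45)
m=cv2.morphologyEx(m.astype(np.uint8),cv2.MORPH_OPEN,np.ones((5,5)));k,l,s,_=cv2.connectedComponentsWithStats(m)
for i in range(1,k):
    if s[i,4]>300:
        q=r[l==i];R_=cv2.minAreaRect(q[:,:2].astype(np.float32));print('top',s[i],np.round(R_[0],1),np.round(R_[1],1),round(R_[2],1),'y99',np.round(np.percentile(q[:,1],[1,99]),1),np.median(q[:,2]))
E
python3 look.py w4
```

```text
clock: 21.3
position: [0.5123, -0.053, 0.1097]
ee_rot: [0.669, 0.743, 0.0, 0.0]
ft_force: [0.8, 0.5, -8.4]
grip_width: 0.615
grasp_force: 65.4
[ 0.51218433 -0.05305511  0.10957858] [-0.  -0.6 -9. ]
tcp rack [-60.63249972   1.98798659] 0.10957857876654753
top [  224   281   221   144 19452] [-58.6   0.5] [73.1 55.3] 0.3 y99 [-25.   27.7] 117.6746929114302
```

View pics/w4.png

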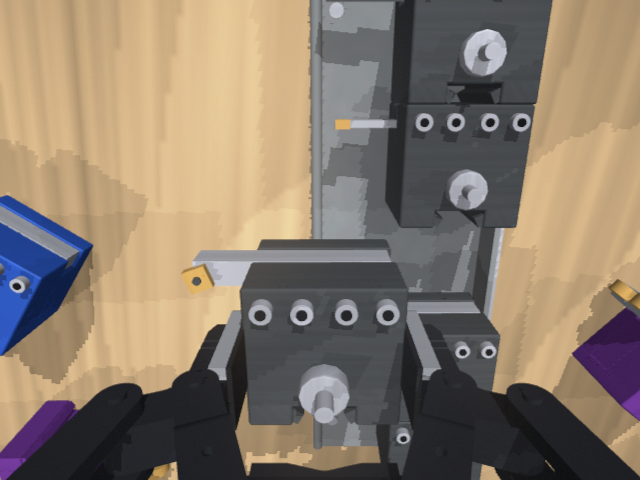

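Holder is centred within 0.2 mm of the gap (camera y 0.5 against gap centre 0.3) and just in front of it. Lowering to just above the floor.

```bash
python3 -m pendant '[[0,0,0.3,0,0,0,-1],[0,0,0.6,0,0,0,-1],[0,0,0.8,0,0,0,-1],[0,0,0.95,0,0,0,-1],[0,0,1.05,0,0,0,-1],[0,0,1.12,0,0,0,-1],[0,0,1.18,0,0,0,-1],[0,0,1.22,0,0,0,-1],[0,0,1.22,0,0,0,-1],[0,0,1.22,0,0,0,-1]]'
python3 look.py w5
```

```text
clock: 22.6
position: [0.5121, -0.0531, 0.0484]
ee_rot: [0.669, 0.743, 0.0, 0.0]
ft_force: [-0.5, -0.4, -8.5]
grip_width: 0.616
grasp_force: 65.4
[ 0.51205244 -0.05309648  0.04841343] [ 1.3  0.2 -8.3]
tcp rack [-60.76794943   1.96039928] 0.04841342582208512
top [ 430  228   46   56 2284] [-22.2  37.4] [12.7 19.1] 0.2 y99 [28.4 46.7] 54.28506584156598
top [  223   281   202   144 19226] [-63.1   0.9] [67.6 55.5] 0.2 y99 [-25.1  27.6] 56.47409730685558
```

```bash
python3 -m pendant '[[-0.004,0.04,0,0,0,0,-1],[-0.004,0.08,0,0,0,0,-1],[-0.004,0.1,0,0,0,0,-1],[-0.004,0.12,0,0,0,0,-1],[-0.004,0.14,0,0,0,0,-1],[-0.004,0.16,0,0,0,0,-1],[-0.004,0.18,0,0,0,0,-1],[-0.004,0.2,0,0,0,0,-1],[-0.004,0.22,0,0,0,0,-1],[-0.004,0.24,0,0,0,0,-1]]'
```

```text
clock: 23.9
position: [0.524, -0.052, 0.0483]
ee_rot: [0.669, 0.743, 0.0, -0.0]
ft_force: [-0.0, -0.3, -7.9]
grip_width: 0.614
grasp_force: 65.5
```

```bash
python3 -m pendant '[[0,0.04,0,0,0,0,-1],[0,0.08,0,0,0,0,-1],[0,0.12,0,0,0,0,-1],[0,0.16,0,0,0,0,-1],[0,0.2,0,0,0,0,-1],[0,0.24,0,0,0,0,-1],[0,0.28,0,0,0,0,-1],[0,0.32,0,0,0,0,-1],[0,0.36,0,0,0,0,-1],[0,0.4,0,0,0,0,-1]]'
```

```text
clock: 25.15
position: [0.5439, -0.0499, 0.0483]
ee_rot: [0.669, 0.743, 0.0, -0.0]
ft_force: [0.9, 0.3, -8.1]
grip_width: 0.62
grasp_force: 65.5
```

```bash
python3 -m pendant '[[0,0.05,0,0,0,0,-1],[0,0.1,0,0,0,0,-1],[0,0.15,0,0,0,0,-1],[0,0.2,0,0,0,0,-1],[0,0.25,0,0,0,0,-1],[0,0.3,0,0,0,0,-1],[0,0.35,0,0,0,0,-1],[0,0.4,0,0,0,0,-1],[0,0.44,0,0,0,0,-1],[0,0.48,0,0,0,0,-1]]'
```

```text
clock: 26.4
position: [0.5678, -0.0474, 0.0482]
ee_rot: [0.669, 0.743, 0.0, -0.0]
ft_force: [0.3, 0.3, -8.0]
grip_width: 0.615
grasp_force: 65.5
```

```bash
python3 -m pendant '[[0,0.012,0,0,0,0,-1],[0,0.024,0,0,0,0,-1],[0,0.036,0,0,0,0,-1],[0,0.048,0,0,0,0,-1],[0,0.06,0,0,0,0,-1],[0,0.07,0,0,0,0,-1],[0,0.08,0,0,0,0,-1],[0,0.09,0,0,0,0,-1],[0,0.1,0,0,0,0,-1],[0,0.1,0,0,0,0,-1]]'
```

```text
clock: 27.65
position: [0.5727, -0.0469, 0.0483]
ee_rot: [0.669, 0.743, 0.0, -0.0]
ft_force: [-0.5, -1.0, -8.2]
grip_width: 0.618
grasp_force: 65.5
```

```bash
python3 -m pendant '[[0,0.006,0,0,0,0,-1],[0,0.012,0,0,0,0,-1],[0,0.018,0,0,0,0,-1],[0,0.024,0,0,0,0,-1],[0,0.03,0,0,0,0,-1],[0,0.036,0,0,0,0,-1],[0,0.042,0,0,0,0,-1],[0,0.046,0,0,0,0,-1],[0,0.05,0,0,0,0,-1],[0,0.05,0,0,0,0,-1]]'
```

```text
clock: 28.9
position: [0.5751, -0.0466, 0.0483]
ee_rot: [0.669, 0.743, 0.0, -0.0]
ft_force: [0.2, -0.6, -7.6]
grip_width: 0.622
grasp_force: 65.5
```

```bash
python3 -m pendant '[[0,0.006,0,0,0,0,-1],[0,0.012,0,0,0,0,-1],[0,0.018,0,0,0,0,-1],[0,0.024,0,0,0,0,-1],[0,0.028,0,0,0,0,-1],[0,0.032,0,0,0,0,-1],[0,0.036,0,0,0,0,-1],[0,0.04,0,0,0,0,-1],[0,0.04,0,0,0,0,-1],[0,0.04,0,0,0,0,-1]]'
```

```text
clock: 30.15
position: [0.576, -0.0466, 0.0478]
ee_rot: [0.669, 0.743, -0.001, -0.001]
ft_force: [-5.6, -0.7, -6.3]
grip_width: 0.62
grasp_force: 65.8
```

```bash
python3 -m pendant '[[0,-0.01,0,0,0,0,-1],[0,-0.02,0,0,0,0,-1],[0,-0.02,0.008,0,0,0,-1],[0,-0.02,0.016,0,0,0,-1],[0,-0.02,0.024,0,0,0,-1],[0,-0.02,0.03,0,0,0,-1],[0,-0.02,0.036,0,0,0,-1],[0,-0.02,0.042,0,0,0,-1],[0,-0.02,0.046,0,0,0,-1],[0,-0.02,0.046,0,0,0,-1]]'
```

```text
clock: 31.4
position: [0.5759, -0.0466, 0.0463]
ee_rot: [0.669, 0.743, -0.0, -0.0]
ft_force: [-6.3, 0.4, -2.2]
grip_width: 0.614
grasp_force: 66.4
```

```bash
python3 -m pendant '[[0,-0.01,0.01,0,0,0,-1],[0,-0.02,0.015,0,0,0,-1],[0,-0.02,0.015,0,0,0,0.2],[0,-0.02,0.015,0,0,0,0.4],[0,-0.02,0.015,0,0,0,0.5],[0,-0.02,0.015,0,0,0,0.6],[0,-0.02,0.015,0,0,0,0.6],[0,-0.02,0.015,0,0,0,0.6],[0,-0.02,0.015,0,0,0,0.6],[0,-0.02,0.015,0,0,0,0.6]]' 20
python3 look.py w6
```

```text
clock: 32.65
position: [0.5752, -0.0466, 0.0452]
ee_rot: [0.669, 0.743, 0.0, -0.0]
ft_force: [-0.3, -0.7, 0.4]
grip_width: 0.801
grasp_force: 0.0
[ 0.57512798 -0.0465898   0.04519833] [-0.9 -0.2 -0.9]
tcp rack [2.64231182 1.94891225] 0.04519833047129685
top [  228   231   182   233 29479] [0.4 2. ] [56.6 90.2] 0.5 y99 [-40.1  46. ] 54.284612417012646
top [200 321  28  60 645] [-33.5   2.6] [ 6.8 23.5] 16.3 y99 [-8.5 13.1] 51.908255392232874
top [421 320  44  37 638] [37.8  8.2] [16.1 11.9] 38.4 y99 [ 0.4 13.3] 52.043927613521745
```

```bash
python3 -m pendant '[[0,0,-0.2,0,0,0,0.6],[0,0,-0.5,0,0,0,0.6],[0,0,-1.0,0,0,0,0.6],[0,0,-1.8,0,0,0,0.6],[-0.3,0,-2.6,0,0,0,0.6],[-1.0,0,-3.2,0,0,0,0.6],[-1.8,0,-3.4,0,0,0,0.6],[-2.4,0,-3.4,0,0,0,0.6],[-2.4,0,-3.4,0,0,0,0.6],[-2.4,0,-3.4,0,0,0,0.6]]'
python3 - <<'E'
from h import *
cal=manip.get_calibration('wrist');im,d=manip.camera('wrist');cv2.imwrite('pics/w7.png',im[:,:,::-1])
v,u=np.mgrid[:480,:640];W=world('wrist',u.ravel(),v.ravel(),d.ravel(),cal).reshape(480,640,3)
a=np.radians(5.9);c=np.array([.5727,-.0488]);ex=np.array([np.cos(a),np.sin(a)]);ey=np.array([-ex[1],ex[0]])
r=np.stack([(W[...,:2]-c)@ex,(W[...,:2]-c)@ey,W[...,2]],-1)*1000
for n,y in zip('abhcd',(111,56,0,-56,-111)):
    m=(abs(r[...,0])<45)&(abs(r[...,1]-y)<22)&(r[...,2]>48)&(r[...,2]<58);q=r[m]
    if len(q)>50: A=np.c_[q[:,:2],np.ones(len(q))];print(n,len(q),'x',np.round(np.percentile(q[:,0],[1,99]),1),'z',round(np.median(q[:,2]),1),'tilt',np.round(np.linalg.lstsq(A,q[:,2],rcond=None)[0][:2],3))
E
```

```text
clock: 33.95
position: [0.5879, -0.1652, 0.2158]
ee_rot: [0.669, 0.744, 0.0, -0.0]
ft_force: [0.5, 0.2, -0.3]
grip_width: 0.804
grasp_force: 0.0
h 5452 x [-25.1  27.8] z 54.3 tilt [0.    0.007]
c 4624 x [-26.9  26. ] z 54.3 tilt [-0.001  0.011]
d 3774 x [-25.9  27. ] z 54.3 tilt [-0.002  0.008]
```

View pics/w7.png

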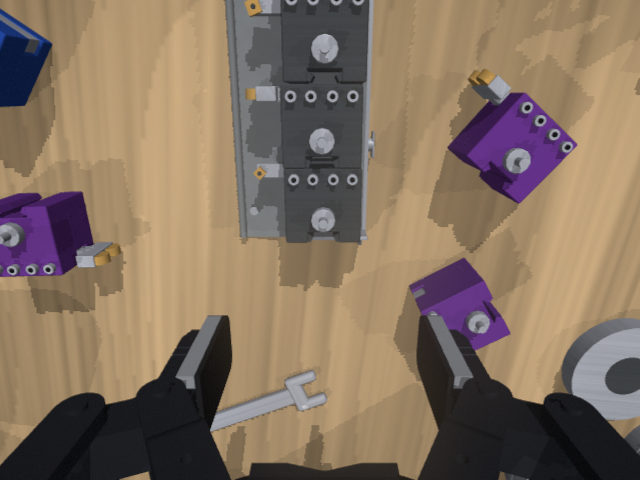

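The holder (325,48) stands level with its neighbours c and d at the same height, square, slightly deeper than c, tool to the open front. The arm is clear, so I hand in.

```bash
python3 -c "
from h import *
print(manip.hand_in())"
```

```text
the job is handed in; nothing more can be done
None
```

The loose holder is racked in the middle place, flat on the floor and home against the back lip with its tool to the front. I handed the job in at about 34 s; the highest push I read was about 7 N, though forces were only read at the end of each move and the judge's verdict was not shown.

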